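# Fit and wedge coils on a demountable transformer

## Robot

A 6-joint arm with a two-finger parallel gripper is mounted at the origin on the work surface. World frame = base frame: x ahead of the robot, y to its left, z up, the work surface at z = 0. Lengths are in mm, angles in rad, forces in N, time in s.
With the tool pointing down it reaches from about 400 to 925 mm from the base axis. Payload 12.5 kg.
Tool frame: the origin (TCP) lies between the finger pads; the fingertips stand 17 mm ahead of it and the grasp point (between the pads) lies 2 mm behind it (bot.nose_length is the distance from the TCP to the fingertips, in mm); z points along the fingers, y is the line along which they close (so a half turn about z gives the same grasp; the last joint's range is limited). The gripper opens to 95 mm and grips with 3 to 60 N. Pads are 20 mm wide; open, the fingers measure 119 mm over their backs; the gripper's body (75 mm by 180 mm) begins 59 mm behind the grasp point.
Start: joints at [-0.106, 0.491, 1.559, -0, 1.092, -0.106], TCP at [625.02, 0.021, 191.661] pointing down, gripper open.
Joint ranges: [-3.1, 3.1], [-0.84, 2.19], [0.05, 2.79], [-1.13, 4.28], [0.06, 2.93], [-2.69, 2.69]. Speed limits (rad/s): [2.22, 2.22, 2.79, 3.14, 3.14, 3.14].

## Interface

Orientations are given as a 3x3 rotation matrix whose columns are the frame's x, y, z axes.
In Python, from rig import status, snapshot, ticket, bot gives the robot as it stands. The module is installed in compiled form; this text tells all that it offers.
- The arm moves only by the shell command python3 -m handwheel 'ROWS' [FORCE]. ROWS is JSON, a list of rows, each a list of 3 entries, a list of its own where there are three numbers: the turn, a rotation vector about the tool's x, y, z in rad, then the shift along the tool's x, y, z in mm, then the closure, from 0 (fully open) to 1 (shut). In form: [[[wx, wy, wz], [dx, dy, dz], grip], ...]. A call has 1 to 20 rows; each row is the pose to reach, as a shift and turn from the pose commanded when the call began, along the tool's axes at that moment; what a row does not reach only later rows make up. A row lasts 1/10 s, in which the tool goes at most 50 mm and 8.59 degrees, less where a joint would pass 70% of its speed; a pose out of reach is approached as far as the arm can. A call with a gripper value outside its range is refused whole. The fingers move at their own pace and stop on an object; FORCE is the grip in N (left out, the last holds). Time passes only in rows, so rows that repeat a pose let the fingers close. It gives the time, the measured TCP pose, the force, the opening and the grip force at its end, in the units of the state.
- status.get_obs(): the state, without advancing time (a new reading comes with each control period).
- snapshot(name): name is "scene" or "side" or "wrist"; returns a dict with "image" (400x640x3 uint8, red, green, blue), "camera_matrix" (3x3 intrinsics, pixels), "k1" (the pictures are not rectified: a ray, as slopes to the right and down, at radius r is drawn at 1 + k1 r^2 times it, then the intrinsics apply), "R" (3x3) and "t" (3): a world point X has camera coordinates R X + t. Camera axes: x right, y down, z forward; pixel columns grow to the right and rows downward; lengths in mm; the calibration is good to about 2 mm. A picture is of the moment at which its call begins. There is no depth.
- ticket.finish_job(): hands the job in; it is judged then, once.
The state is a dict: "t": time; "q": joint angles; "qd": joint speeds; "tau": joint torques, N m; "eef_pos": TCP position; "eef_rot": TCP orientation; "ft_force": force on the tool from outside, world axes, zero at the start; "torque": the same for the moment, N m; "width": finger opening in mm; "grip_force": force on a finger pad.
Only numpy, scipy, OpenCV 4.12 (cv2) and the standard library are available. Lean on these libraries where they do the work, as an engineer would, in place of code of your own. Each camera call takes 0.05 s, during which the arm holds its last target. There are 200 camera calls.

## Task

Make the demountable transformer ready for the open-core demonstration: loosen both thumbscrews, one after the other, then lift the clamp bar with its yoke off and set it down flat in the middle of the big heat mat. Slip every coil that is on the bench fully down over a core limb, one to a limb, set a wedge from the stand into each coil's wedge slot, and drive it with the mallet, not the fingers, until it locks tight with less than a third of it still showing. Put the mallet back on its small mat and leave the other things on the bench alone.

Things in the scene. Friction and masses are not known exactly. Their poses are not given: they have to be found in the camera images.
- screw_left (a joint): Turn of the left captive quarter-turn thumbscrew (rad): about 0 when tight, growing anticlockwise seen from above, 1.35 (a stop) when loosened: its wing then lies along the core's y, in line with the slot of the clamp bar, which can be lifted over it. Stays where it is left (0.06 N m).
- screw_left_top (a point): Top centre of the left thumbscrew's black wing, on its axis, +104 mm along the core's y. Wing 36 mm long, 11 mm thick, 30 mm tall, underside 3 mm above the clamp bar. The wing's long direction is the core's y turned clockwise from above by (1.35 - joint) rad. (This frame turns with the wing and equals the core's at joint 0.)
- screw_right (a joint): Turn of the right captive quarter-turn thumbscrew (rad): about 0 when tight, growing anticlockwise seen from above, 1.35 (a stop) when loosened: its wing then lies along the core's y, in line with the slot of the clamp bar, which can be lifted over it. Stays where it is left (0.06 N m).
- screw_right_top (a point): Top centre of the right thumbscrew's black wing, on its axis, -104 mm along the core's y. Wing 36 mm long, 11 mm thick, 30 mm tall, underside 3 mm above the clamp bar. The wing's long direction is the core's y turned clockwise from above by (1.35 - joint) rad. (This frame turns with the wing and equals the core's at joint 0.)
- bar_grip (a point): Centre of the red grip (16 mm in x, 70 mm in y, 36 mm tall) on the loose clamp bar: aluminium, 50 mm (x) by 284 mm (y), 6 mm thick, an iron yoke 24 x 118 mm, 24 mm tall, under it; 0.55 kg. It lies across the limb tops, parallel to the core, a 22 x 50 mm slot round each thumbscrew. This point is 50 mm above the yoke's underside, 20 mm above the bar's top. z up.
- limb_left (a point): Foot of the left upright iron limb, on its axis, on the grey ledge that a coil sits on (42 mm above the bench; 70 mm in x, 236 mm in y). The limb is 24 mm square, sides parallel to this frame, rises 84 mm from here, the last 8 mm chamfered by 3.5 mm. It stands +45 mm along y from the core's middle. A square coil fits any way round.
- limb_right (a point): Foot of the right upright iron limb, on its axis, on the grey ledge that a coil sits on (42 mm above the bench; 70 mm in x, 236 mm in y). The limb is 24 mm square, sides parallel to this frame, rises 84 mm from here, the last 8 mm chamfered by 3.5 mm. It stands -45 mm along y from the core's middle. A square coil fits any way round.
- coil_a_mid (a point): Centre of the coil with blue flanges: copper-wound block 62 x 62 mm, 75 mm tall, 0.4 kg, upright on the bench; may be absent. z up. A 28 mm square hole runs right through it on its axis along z. On the coil's +x side the hole widens into a wedge slot, 32 mm wide (y), 69 mm deep from the top, up to a sprung brass strip at x = 20 mm (7 N/mm, gives up to 5 mm). Two 3 mm terminals on top near the -x corners; sides plain.
- coil_a_slot (a point): Mouth of the blue coil's wedge slot: at its top face, 16 mm from its axis towards its +x, midway between the face of a centred limb (12 mm) and the strip (20 mm).
- coil_b_mid (a point): Centre of the green coil: like the blue one (coil_a) in all but the colour of its flanges. May be absent.
- coil_b_slot (a point): Mouth of the green coil's wedge slot: at its top face, 16 mm from its axis towards its +x, midway between the face of a centred limb (12 mm) and the strip (20 mm).
- wedge_0_mid (a point): Centre of an orange plastic wedge: 85 mm long (z), 28 mm wide (y, parallel sides), tapering evenly on both x faces from 14.6 mm thick at the top to 4 mm at the tip below; 40 g. It fits a coil's slot tip down with its y along the coil's y, either way round. The wedges are alike, any will do; spare ones stay in the stand.
- wedge_1_mid (a point): A wedge like wedge_0. The three stand upright, tips down, in a row along x, 48 mm apart, in slots of a fixed light wooden stand (150 x 60 mm, 40 mm tall): tips 6 mm above the bench, 51 mm out of the wood, free to lift out.
- wedge_2_mid (a point): A wedge like wedge_0. By hand a wedge slides about 36 to 50 mm into a slot; beyond that it pushes the strip back and grips: taps of some 10 N take it 56 mm deep and more, 15 N to 69 mm, where its tip meets the slot's floor. Depth in the coil = 80 mm minus the height of this point above the coil's centre.
- mallet_head (a point): Centre of the head of the mallet: a light wooden block 40 mm (x) by 40 mm (y) by 66 mm tall with rubber faces below and above (both strike), standing on its lower face on the small mat; 0.2 kg. A round handle, 18 mm thick, 90 mm long, sticks out level to its -x, 2 mm above this point. Hold it by the head or close to it.
- mallet_mat: Small heat-proof mat, beige, 140 x 140 x 6 mm, fixed; the mallet's place. Origin at the centre of its underside.
- bar_mat: Big heat-proof mat, beige, 240 mm (x) by 220 mm (y) by 6 mm, fixed and empty; the clamp bar goes here. Origin at the centre of its underside. The bar may overhang it at its ends.
- core: Base board of the transformer core, wood, 110 mm (x) by 260 mm (y) by 18 mm, fixed. Origin at the centre of its underside; the limbs and thumbscrews stand in a row along its y. The thumbscrews' pillars, 20 mm thick, rise to 149 mm at y = +-104 mm, the wings on them to 189 mm.
- bunsen: Bystander: Bunsen burner, blue foot 86 mm across, 137 mm tall, loose, not to be disturbed. Origin at the centre of its underside.
- splint_jar: Bystander: green glass jar of wooden splints, 64 mm across, about 170 mm tall, loose, not to be disturbed. Origin at the centre of its underside.
- beaker: Bystander: glass beaker, 70 mm across, 95 mm tall, loose, not to be disturbed. Origin at the centre of its underside.
- lamp_holder: Bystander: lamp holder, white plate 75 x 45 mm, 43 mm tall with its bulb, loose, not to be disturbed. Origin at the centre of its underside.
- magnet: Bystander: bar magnet, red and blue, 75 x 15 x 12 mm, loose, not to be disturbed. Origin at the centre of its underside.
- masses: Bystander: pile of brass masses, 42 mm across, 71 mm tall with its pin, loose, not to be disturbed. Origin at the centre of its underside.

How it is judged:
By the outcome, as a careful person would: the job done as asked, in the order asked, and still so for the second after the job is handed in, with the robot touching nothing.
Of coil_a, coil_b only 1 to 2 are there at a start; the rules pass over those that are not, and their reading is None.
At some moment in a run one of coil_a, coil_b may be knocked a few centimetres aside while the robot is not near it.
It also fails if it takes over 210 s, if anything falls off the work surface, if the arm or the gripper's body presses on something with over 40 N, if the wrist force passes 120 N, or if a joint passes its speed limit or range.

## Working session

There is one attempt and no reset: what is moved stays moved. The work goes in short steps, Python scripts to look and compute and a shell command to move; the robot and the scene stay as the last step left them, time stands still between calls to the robot, and variables do not carry over. Pictures are saved under pics/ and viewed, at most 14 in all, crops included, and the job is handed in when it is done.

```bash
mkdir -p pics
cat > h.py <<'E'
import numpy as np, cv2, pickle
from rig import status, snapshot
def snap(n,f=None):
    s=snapshot(n)
    if f:
        cv2.imwrite(f'pics/{f}.png',s['image'][:,:,::-1]); pickle.dump(s,open(f'pics/{f}.pkl','wb'))
    return s
def load(f): return pickle.load(open(f'pics/{f}.pkl','rb'))
def ray(s,u,v):
    K=np.array(s['camera_matrix']);R=np.array(s['R']);t=np.array(s['t'])
    d=np.array([(u-K[0,2])/K[0,0],(v-K[1,2])/K[1,1]]);x=d.copy()
    for _ in range(30): x=d/(1+s['k1']*(x@x))
    w=R.T@np.r_[x,1]; return -R.T@t,w/np.linalg.norm(w)
def onz(s,u,v,z):
    o,d=ray(s,u,v); return o+d*(z-o[2])/d[2]
def tri(*a):
    A=np.zeros((3,3));b=np.zeros(3);L=[]
    for s,u,v in a:
        o,d=ray(s,u,v);P=np.eye(3)-np.outer(d,d);A+=P;b+=P@o;L.append((o,P))
    X=np.linalg.solve(A,b);return X,[round(float(np.linalg.norm(P@(X-o))),1) for o,P in L]
def proj(s,X):
    c=np.array(s['R'])@np.array(X)+np.array(s['t']);x=c[:2]/c[2];x=x*(1+s['k1']*(x@x));K=s['camera_matrix']
    return np.array([K[0][0]*x[0]+K[0][2],K[1][1]*x[1]+K[1][2]])
E
python3 - <<'E'
from h import *
for n in('scene','side','wrist'):
    s=snap(n,n+'0');R=np.array(s['R']);print(n,(-R.T@s['t']).round(),R[2].round(2),s['k1'],s['camera_matrix'][0][0])
o=status.get_obs();print(o['eef_rot'],o['ft_force'],o['width'])
import cv2
a=cv2.imread('pics/scene0.png');b=cv2.imread('pics/side0.png')
E
```

```text
scene [1303.  267. 1148.] [-0.58 -0.2  -0.79] -0.10149273724317322 459.44137265182803
side [ 120. -862.  772.] [ 0.37  0.74 -0.56] -0.016513909435521567 451.0035151928853
wrist [624.  79. 383.] [-0.   -0.28 -0.96] -0.02245182015287539 293.19579148416045
[[ 1.93267090e-05  9.99999683e-01 -7.95403015e-04]
 [ 9.99999995e-01 -1.92505293e-05  9.57824783e-05]
 [ 9.57671360e-05 -7.95404862e-04 -9.99999679e-01]] [-0.37545162 -0.84245724  0.32609877] 94.82173929851062
```

View pics/scene0.png

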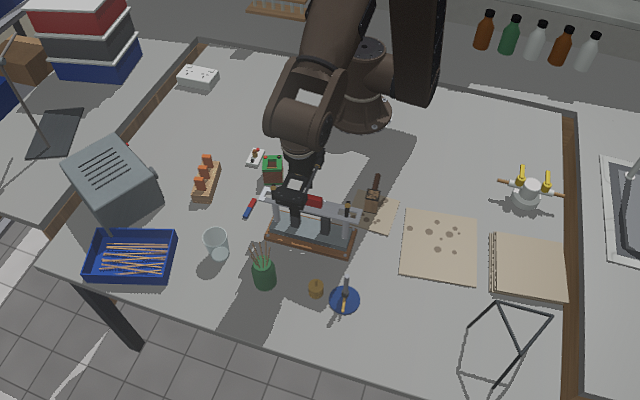

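View pics/side0.png

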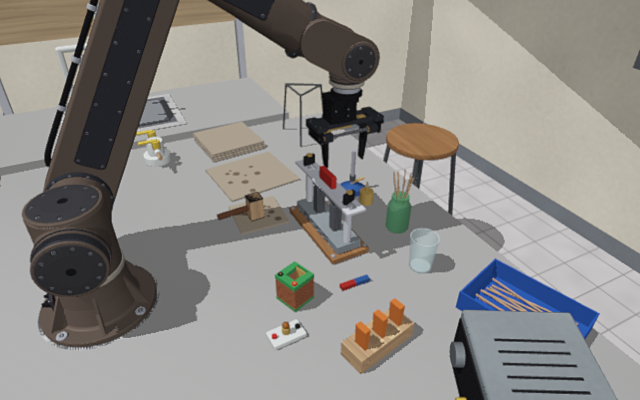

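View pics/wrist0.png

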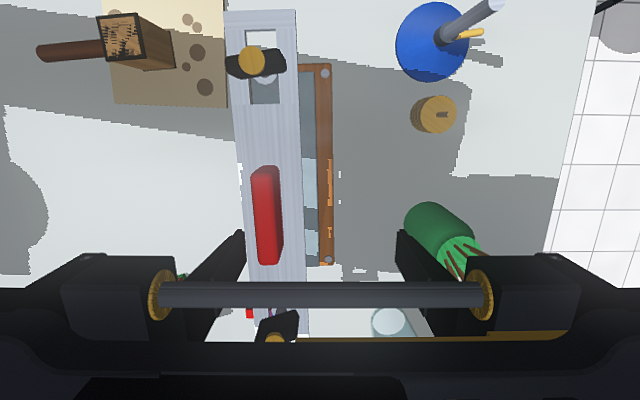

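Scene: the green coil is at (273,168), the wedge stand at (206,180), the mallet at (375,190), the big mat at (440,247) and the core at (310,235). Side: the green coil is at (295,285), wedges at (362,335), (380,323) and (397,312), and the mallet at (255,205). Wrist: red grip at (266,215), left wing at (255,62), mallet top at (122,38). No blue coil is visible.

Run:
```python
from h import *
def blobs(f,lo,hi,mn=15):
    h=cv2.cvtColor(load(f)['image'],cv2.COLOR_RGB2HSV);m=cv2.inRange(h,lo,hi)
    n,l,st,c=cv2.connectedComponentsWithStats(m)
    return [(c[i].round(1).tolist(),st[i].tolist()) for i in range(1,n) if st[i][4]>=mn]
for f in('scene0','side0','wrist0'):
    print(f)
    print(' red',blobs(f,(0,190,70),(4,255,255)),blobs(f,(175,190,70),(180,255,255)))
    print(' orange',blobs(f,(6,180,120),(14,255,255)))
    print(' green',blobs(f,(50,150,60),(75,255,255)))
    print(' mat',blobs(f,(10,30,120),(25,110,255),150))
a=load('scene0')['image'][130:290,190:490];b=load('side0')['image'][140:370,210:430]
a=cv2.resize(a,(800,427),interpolation=cv2.INTER_CUBIC)
b=cv2.resize(b,None,fx=2.6,fy=2.6,interpolation=cv2.INTER_CUBIC)
cv2.imwrite('pics/c1.png',a[:,:,::-1]);cv2.imwrite('pics/c2.png',b[:,:,::-1])
```

```text
scene0
 red [] []
 orange []
 green []
 mat [([27.2, 39.4], [14, 35, 27, 10, 157]), ([210.4, 178.7], [196, 161, 24, 36, 228]), ([384.7, 216.5], [368, 197, 32, 38, 632]), ([439.1, 247.0], [399, 208, 78, 79, 5026]), ([528.7, 266.7], [489, 232, 80, 71, 4341])]
side0
 red [([327.5, 176.9], [320, 166, 16, 22, 198]), ([347.5, 284.7], [341, 280, 14, 10, 63])] []
 orange [([396.1, 311.6], [389, 299, 15, 26, 260]), ([379.6, 323.1], [373, 310, 15, 27, 271]), ([362.1, 335.2], [356, 322, 14, 28, 280])]
 green [([293.9, 276.7], [276, 263, 37, 28, 231])]
 mat [([40.2, 20.0], [0, 0, 90, 46, 3502]), ([199.1, 13.3], [171, 0, 65, 28, 1177]), ([227.5, 140.3], [193, 122, 73, 40, 1679]), ([251.1, 175.3], [206, 152, 94, 49, 2476]), ([262.1, 206.7], [250, 196, 30, 24, 374]), ([512.8, 299.8], [481, 278, 70, 35, 360]), ([374.7, 345.6], [341, 312, 74, 62, 1671])]
wrist0
 red [([266.3, 261.2], [258, 253, 20, 12, 61]), ([249.1, 313.3], [246, 309, 7, 9, 54])] []
 orange []
 green [([455.3, 250.6], [437, 237, 43, 39, 573])]
 mat [([174.6, 54.0], [102, 0, 124, 108, 8522]), ([322.2, 109.7], [316, 76, 15, 76, 751])]
```

View pics/c1.png

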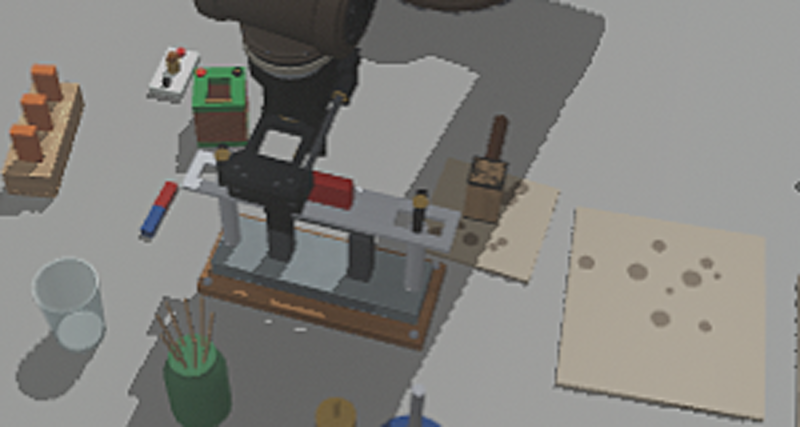

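View pics/c2.png

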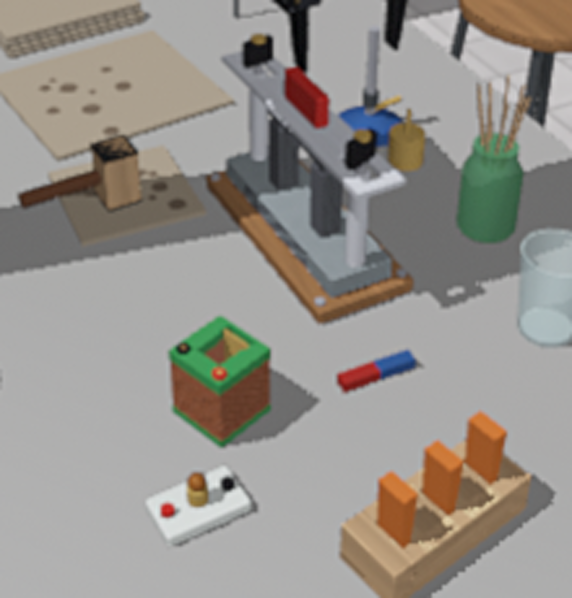

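Run:
```python
from h import *
S,D,W=load('scene0'),load('side0'),load('wrist0')
sc=lambda u,v:(S,190+u/2.667,130+v/2.667); sd=lambda u,v:(D,210+u/2.6,140+v/2.6)
def p(n,*a):
    X,e=tri(*a);print(n,X.round(1),e)
p('screwL',sc(420,193),sd(258,42)); p('screwR',sc(222,152),sd(362,133)); p('screwL w',(W,252,60),sd(258,42))
p('coil c',sc(220,88),sd(220,355))
for n,a,b in(('t_red',(200,72),(220,373)),('t_blk',(237,72),(182,348)),):p(n,sc(*a),sd(*b))
for q in((197,72),(243,68),(247,103),(195,106)):print('coil sc',onz(*sc(*q),75).round())
for q in((220,318),(270,350),(220,392),(170,352)):print('coil sd',onz(*sd(*q),75).round())
for i,(a,b) in enumerate((((45,68),(399,482)),((36,96),(443,450)),((24,127),(487,421)))):p('wedge%d'%i,sc(*a),sd(*b))
p('mallet',sc(487,172),sd(116,149))
for q in((575,208),(765,237),(765,420),(556,384)):print('mat',onz(*sc(*q),6).round())
for q in((452,157),(558,190),(530,282)):print('mmat',onz(*sc(*q),6).round())
for q in((200,288),(222,212),(420,347),(445,260)):print('core',onz(*sc(*q),18).round())
p('grip',(W,266,215),(D,327.5,176.9))
for q in((226,14),(296,9),(309,335)):print('bar W',onz(W,*q,156).round())
for q in((262,167),(278,167),(258,263),(280,263)):print('grip W',onz(W,*q,194).round())
```

```text
screwL [577.3 107.1 189.4] [5.6, 5.6]
screwR [587.  -96.6 191.2] [2.5, 2.5]
screwL w [582.7 112.3 183.3] [2.3, 2.3]
coil c [ 403.3 -182.4   68.2] [3.2, 3.2]
t_red [ 392.  -211.    76.4] [1.9, 1.9]
t_blk [ 376.3 -168.7   74.9] [1.2, 1.2]
coil sc [ 390. -214.   75.]
coil sc [ 367. -164.   75.]
coil sc [ 418. -139.   75.]
coil sc [ 442. -195.   75.]
coil sd [ 421. -150.   75.]
coil sd [ 443. -205.   75.]
coil sd [ 385. -231.   75.]
coil sd [ 366. -170.   75.]
wedge0 [ 456.7 -384.9   92. ] [3.1, 3.1]
wedge1 [ 501.6 -374.1   93. ] [3.4, 3.4]
wedge2 [ 548.6 -365.1   92.9] [2.8, 2.8]
mallet [431.7 152.7  70.3] [3.1, 3.1]
mat [397. 259.   6.]
mat [369. 479.   6.]
mat [608. 506.   6.]
mat [633. 287.   6.]
mmat [367. 102.   6.]
mmat [377. 234.   6.]
mmat [515. 232.   6.]
core [ 644. -112.   18.]
core [ 539. -128.   18.]
core [641. 139.  18.]
core [524. 135.  18.]
grip [584.2   7.  173.8] [1.8, 1.8]
bar W [559. 148. 156.]
bar W [607. 150. 156.]
bar W [ 613. -117.  156.]
grip W [586.  48. 194.]
grip W [596.  48. 194.]
grip W [579. -22. 194.]
grip W [595. -22. 194.]
```

```bash
python3 -m handwheel '[[[0,0,0],[0,0,-50],0],[[0,0,0.15],[20,-10,-100],0],[[0,0,0.3],[60,-30,-110],0],[[0,0,0.45],[108,-43,-110],0],[[0,0,0.6],[108,-43,-110],0],[[0,0,0.75],[108,-43,-110],0.3],[[0,0,0.9],[108,-43,-110],0.3],[[0,0,1.05],[108,-43,-110],0.3],[[0,0,1.2],[108,-43,-110],0.3],[[0,0,1.32],[108,-43,-110],0.3],[[0,0,1.32],[108,-43,-110],0.3],[[0,0,1.32],[108,-43,-110],0.3],[[0,0,1.32],[108,-43,-110],0.3]]'
python3 -c "
from h import *
snap('wrist','w1')"
```

```text
t: 1.45
eef_pos: [582.0, 108.0, 301.6]
eef_rot: [[0.968, 0.251, -0.0], [0.251, -0.968, -0.0], [-0.0, -0.0, -1.0]]
ft_force: [-0.2, -0.2, -0.7]
width: 66.5
grip_force: 0.0
```

View pics/w1.png

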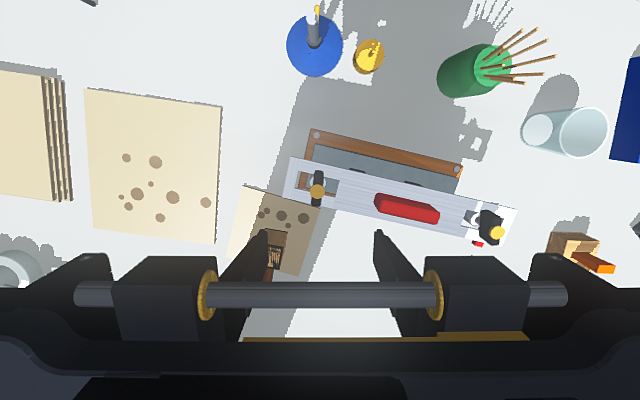

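The left screw's gold top is at (317,191), with its wing vertical in the image and so already parallel to the pads. The right screw is at (497,232), the grip at about (407,208), and the bar corners at (291,157) and (518,209).

Run:
```python
from h import *
S,D,W0,W=load('scene0'),load('side0'),load('wrist0'),load('w1')
sc=lambda u,v:(S,190+u/2.667,130+v/2.667); sd=lambda u,v:(D,210+u/2.6,140+v/2.6)
print('L',onz(W,317,190.5,189),tri((W,317,190.5),(W0,252,60),sd(258,42)))
print('R',onz(W,498,231,189),tri((W,498,231),sd(362,133)))
print('bar',onz(W,291,157,156),onz(W,518,209,156))
h=cv2.cvtColor(W['image'],cv2.COLOR_RGB2HSV);m=cv2.inRange(h,(0,180,60),(5,255,255))|cv2.inRange(h,(174,180,60),(180,255,255));m[:,470:]=0;m[:150]=0
c=max(cv2.findContours(m,0,2)[0],key=cv2.contourArea);r=cv2.minAreaRect(c);print('grip',r,onz(W,*r[0],190))
for q in((85,88),(221,106),(215,243),(93,228)):print('bmat',onz(W,*q,6).round())
for q in((246,185),(322,208)):print('mmat',onz(W,*q,6).round())
for q in((315,130),(462,166)):print('core',onz(W,*q,18).round())
```

```text
L [582.18864252 112.58687692 189.        ] (array([582.08048413, 112.13244233, 183.68424238]), [1.2, 1.8, 2.9])
R [587.94174591 -96.10321833 189.        ] (array([588.81518721, -96.39973676, 189.28925971]), [0.9, 0.9])
bar [605.01466757 149.69376621 156.        ] [ 613.27545182 -132.41189369  156.        ]
grip ((408.3981018066406, 210.04339599609375), (45.88784408569336, 7.801548004150391), 10.619654655456543) [586.21376819  10.72124843 190.        ]
bmat [607. 501.   6.]
bmat [633. 285.   6.]
bmat [396. 258.   6.]
bmat [368. 478.   6.]
mmat [516. 223.   6.]
mmat [509.  87.   6.]
core [635. 131.  18.]
core [ 640. -116.   18.]
```

```bash
python3 -m handwheel '[[[0,0,0],[1,-4,40],0.5],[[0,0,0],[1,-4,80],0.6],[[0,0,0],[1,-4,105],0.6],[[0,0,0],[1,-4,118],0.6],[[0,0,0],[1,-4,118],0.6],[[0,0,0],[1,-4,118],1],[[0,0,0],[1,-4,118],1],[[0,0,0],[1,-4,118],1],[[0,0,0],[1,-4,118],1],[[0,0,0],[1,-4,118],1],[[0,0,0],[1,-4,118],1]]' 25
```

```text
t: 2.6
eef_pos: [582.0, 112.1, 183.9]
eef_rot: [[0.969, 0.248, 0.0], [0.248, -0.969, 0.0], [0.0, 0.0, -1.0]]
ft_force: [0.2, 0.3, -1.1]
width: 0.8
grip_force: 0.0
```

```bash
python3 -c "
from h import *
s=snap('wrist','w2');d=snap('side','d2');c=snap('scene','s2')
a=cv2.resize(s['image'][130:330,200:440],(480,400));b=cv2.resize(d['image'][120:220,270:390],(320,267));e=cv2.resize(c['image'][150:250,260:380],(320,267))
o=np.zeros((540,800,3),np.uint8);o[:400,:480]=a;o[:267,480:]=b;o[270:537,480:]=e
cv2.imwrite('pics/c3.png',o[:,:,::-1])"
```

```text
(no output)
```

View pics/c3.png

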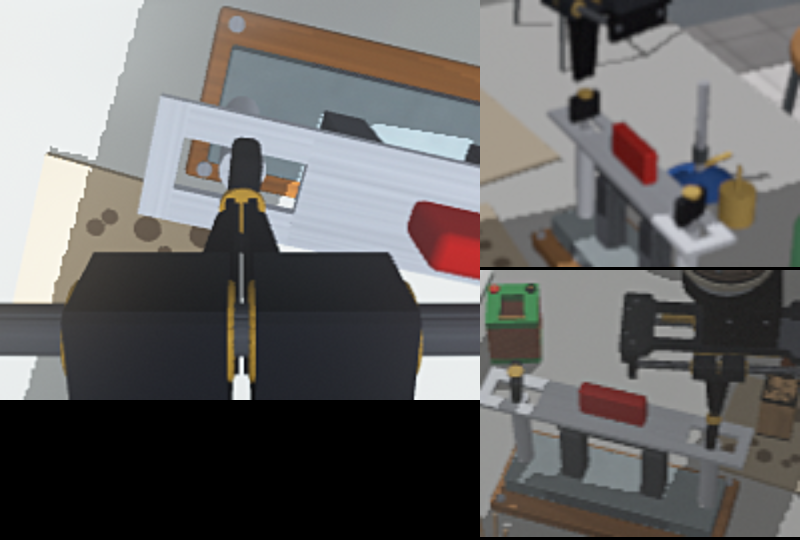

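Run:
```python
from h import *
S,D,W=load('s2'),load('d2'),load('w2')
print('tip',tri((S,347.7,205.5),(D,308.6,148.9)))
for n,X in(('tip',(582,112,167)),('tcp',(582,112,184)),('wtop',(582,112,189)),('wend',(600,116,189)),('coilR',(588,-96,189))):print(n,proj(S,X).round(1),proj(D,X).round(1),proj(W,X).round(1))
print('screw side gold now',270+105/2.667,120+93/2.667,'scene gold',260+232/2.667,150+(420-270)/2.667)
```

```text
tip (array([587.47804701, 116.32347785, 200.42279041]), [2.2, 2.2])
tip [346.7 210.6] [308.3 161.3] [321.5 223.1]
tcp [347.  206.8] [308.2 155.8] [321.6 231.6]
wtop [347.1 205.6] [308.2 154.1] [321.6 234.3]
wend [346.7 211.2] [313.5 152.1] [322.5 208.8]
coilR [272.6 188.4] [348.4 191.3] [593.2 290.6]
screw side gold now 309.3700787401575 154.87064116985377 scene gold 346.9891263592051 206.2429696287964
```

Run:
```python
from h import *
from rig import bot
print({k:getattr(bot,k) for k in dir(bot) if k[0]!='_'})
D=load('side0')
for z in(174.6,190,205):print(z,proj(D,(625-52,0,z)).round(),proj(D,(625+52,0,z)).round())
o=status.get_obs();print(o['eef_pos'],o['q'],o['ft_force'],o['torque'])
```

```text
{'IKError': <class 'rig.IKError'>, 'nose_length': 17.0}
174.6 [324. 179.] [359. 170.]
190 [324. 174.] [360. 165.]
205 [324. 168.] [360. 160.]
[582.00160918 112.14542846 183.65665426] [7.89376040e-02 4.52972424e-01 1.65034261e+00 8.25461302e-06
 1.03821596e+00 1.39894988e+00] [-0.18765173 -0.07631299 -0.159834  ] [ 0.06822828  0.16413236 -0.01249327]
```

Run:
```python
from h import *
D=load('side0')['image'];E=load('d2')['image']
a=cv2.resize(D[100:200,280:400],(480,400),interpolation=2);b=cv2.resize(E[90:170,275:345],(320,366),interpolation=2)
o=np.zeros((400,800,3),np.uint8);o[:,:480]=a;o[:366,480:]=b
cv2.imwrite('pics/c4.png',np.clip(o.astype(int)*1.6,0,255).astype(np.uint8)[:,:,::-1])
```

```text
(no output)
```

View pics/c4.png

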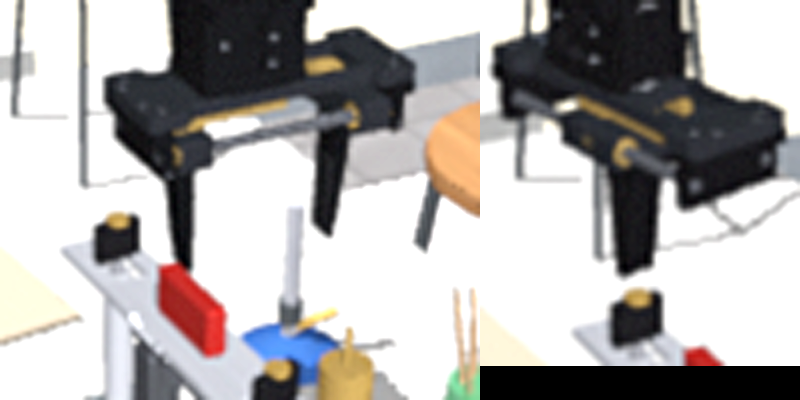

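The fingertips appear about 33 mm higher than the stated 17 mm ahead of the TCP: side0 puts them near z≈207 with the TCP at 192, and here at about 200, above the screw top (189). I'll open, go 25 mm lower and try again.

```bash
python3 -m handwheel '[[[0,0,0],[0,0,0],0.6],[[0,0,0],[0,0,0],0.6],[[0,0,0],[0,0,0],0.6],[[0,0,0],[0,0,0],0.6],[[0,0,0],[0,0,12],0.6],[[0,0,0],[0,0,20],0.6],[[0,0,0],[0,0,25],0.6],[[0,0,0],[0,0,25],1],[[0,0,0],[0,0,25],1],[[0,0,0],[0,0,25],1],[[0,0,0],[0,0,25],1],[[0,0,0],[0,0,25],1]]' 25
```

```text
t: 3.95
eef_pos: [582.2, 112.0, 159.0]
eef_rot: [[0.969, 0.248, 0.001], [0.248, -0.969, -0.0], [0.001, 0.0, -1.0]]
ft_force: [1.2, -0.8, 0.7]
width: 10.8
grip_force: 24.9
```

```bash
python3 -m handwheel '[[[0,0,-0.14],[0,0,0],1],[[0,0,-0.28],[0,0,0],1],[[0,0,-0.42],[0,0,0],1],[[0,0,-0.56],[0,0,0],1],[[0,0,-0.7],[0,0,0],1],[[0,0,-0.84],[0,0,0],1],[[0,0,-0.98],[0,0,0],1],[[0,0,-1.12],[0,0,0],1],[[0,0,-1.25],[0,0,0],1],[[0,0,-1.35],[0,0,0],1],[[0,0,-1.36],[0,0,0],1],[[0,0,-1.36],[0,0,0],1]]'; python3 -m handwheel '[[[0,0,0.01],[0,0,0],0.5],[[0,0,0.01],[0,0,0],0.5],[[0,0,0.01],[0,0,0],0.5],[[0,0,0.01],[0,0,-20],0.5],[[0,0,0.01],[0,0,-50],0.5],[[0,0,0.01],[0,0,-90],0.5],[[0,0,0.01],[0,0,-90],0.5]]'
```

```text
t: 5.15
eef_pos: [582.9, 111.5, 159.0]
eef_rot: [[-0.04, 0.999, 0.002], [0.999, 0.04, -0.001], [-0.001, 0.002, -1.0]]
ft_force: [4.0, -3.7, -0.6]
width: 10.7
grip_force: 24.9
t: 5.85
eef_pos: [583.6, 112.5, 253.6]
eef_rot: [[-0.03, 1.0, 0.008], [1.0, 0.03, 0.001], [0.001, 0.008, -1.0]]
ft_force: [-0.4, -0.2, -0.2]
width: 47.2
grip_force: 0.0
```

```bash
python3 -m handwheel '[[[0,0,0.14],[-40,-1,0],0.5],[[0,0,0.28],[-80,-1,0],0.5],[[0,0,0.42],[-120,-1,0],0.5],[[0,0,0.56],[-160,-1,0],0.5],[[0,0,0.7],[-208,-1,0],0.5],[[0,0,0.84],[-208,-1,0],0.6],[[0,0,0.98],[-208,-1,0],0.6],[[0,0,1.12],[-208,-1,0],0.6],[[0,0,1.25],[-208,-1,0],0.6],[[0,0,1.35],[-208,-1,0],0.6],[[0,0,1.35],[-208,-1,0],0.6],[[0,0,1.35],[-208,-1,0],0.6]]'
python3 - <<'E'
from h import *
W=snap('wrist','w3');S=snap('scene','s3');D=snap('side','d3')
o=np.zeros((400,800,3),np.uint8);o[:,:480]=cv2.resize(W['image'][100:300,200:440],(480,400))
o[:200,480:]=cv2.resize(S['image'][155:255,230:390],(320,200));o[200:400,480:]=cv2.resize(D['image'][120:220,260:420],(320,200))
cv2.imwrite('pics/c5.png',o[:,:,::-1]);print(onz(W,*proj(W,(588,-96,189)),189),proj(W,(588,-96,189)))
E
```

```text
t: 7.05
eef_pos: [587.1, -95.7, 248.4]
eef_rot: [[0.968, 0.251, -0.0], [0.251, -0.968, 0.0], [-0.0, -0.0, -1.0]]
ft_force: [-0.3, -0.7, -0.4]
width: 38.5
grip_force: 0.0
[588. -96. 189.] [321.82009089 205.58781822]
```

View pics/c5.png

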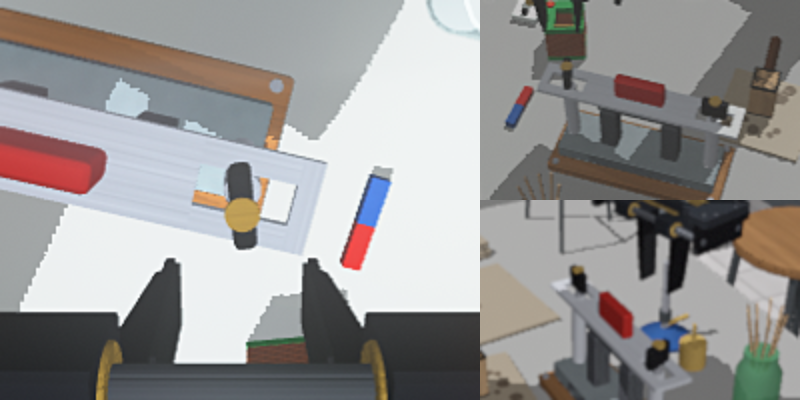

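The left wing now lies along the slot. The right screw's gold top is at (321,207), against (322,206) predicted, so I'll go down and turn it.

```bash
python3 -m handwheel '[[[0,0,0],[1,0,35],0.6],[[0,0,0],[1,0,65],0.6],[[0,0,0],[1,0,82],0.6],[[0,0,0],[1,0,89],0.6],[[0,0,0],[1,0,89],0.6],[[0,0,0],[1,0,89],1],[[0,0,0],[1,0,89],1],[[0,0,0],[1,0,89],1],[[0,0,0],[1,0,89],1],[[0,0,0],[1,0,89],1]]'; python3 -m handwheel '[[[0,0,-0.14],[0,0,0],1],[[0,0,-0.28],[0,0,0],1],[[0,0,-0.42],[0,0,0],1],[[0,0,-0.56],[0,0,0],1],[[0,0,-0.7],[0,0,0],1],[[0,0,-0.84],[0,0,0],1],[[0,0,-0.98],[0,0,0],1],[[0,0,-1.12],[0,0,0],1],[[0,0,-1.25],[0,0,0],1],[[0,0,-1.35],[0,0,0],1],[[0,0,-1.36],[0,0,0],1],[[0,0,-1.36],[0,0,0],1]]'; python3 -m handwheel '[[[0,0,0.01],[0,0,0],0.5],[[0,0,0.01],[0,0,0],0.5],[[0,0,0.01],[0,0,0],0.5],[[0,0,0.01],[0,0,-20],0.5],[[0,0,0.01],[0,0,-50],0.5],[[0,0,0.01],[0,0,-90],0.5],[[0,0,0.01],[0,0,-90],0.5]]'
```

```text
t: 8.2
eef_pos: [588.5, -95.7, 160.2]
eef_rot: [[0.969, 0.248, 0.001], [0.248, -0.969, -0.0], [0.001, 0.001, -1.0]]
ft_force: [0.4, -1.2, 3.3]
width: 10.6
grip_force: 24.8
t: 9.4
eef_pos: [587.9, -95.3, 160.2]
eef_rot: [[-0.04, 0.999, -0.0], [0.999, 0.04, 0.001], [0.001, -0.0, -1.0]]
ft_force: [-2.2, 1.8, 5.4]
width: 11.0
grip_force: 25.3
t: 10.1
eef_pos: [590.0, -96.0, 254.6]
eef_rot: [[-0.03, 1.0, 0.008], [1.0, 0.03, -0.002], [-0.002, 0.008, -1.0]]
ft_force: [-0.8, 0.1, -0.8]
width: 47.3
grip_force: 0.0
```

```bash
python3 -m handwheel '[[[0,0,0],[40,0,0],0.5],[[0,0,0],[80,0,0],0.5],[[0,0,0],[104,0,0],0.5],[[0,0,0],[104,0,40],0.5],[[0,0,0],[104,0,75],0.5],[[0,0,0],[104,0,95],0.5],[[0,0,0],[104,0,102],0.5],[[0,0,0],[104,0,102],0.5],[[0,0,0],[104,0,102],1],[[0,0,0],[104,0,102],1],[[0,0,0],[104,0,102],1],[[0,0,0],[104,0,102],1],[[0,0,0],[104,0,102],1]]' 45; python3 -m handwheel '[[[0,0,0],[0,0,-4],1],[[0,0,0],[0,0,-10],1],[[0,0,0],[0,0,-20],1],[[0,0,0],[0,0,-30],1],[[0,0,0],[0,0,-45],1],[[0,0,0],[0,0,-60],1],[[0,0,0],[0,0,-80],1],[[0,0,0],[0,0,-100],1],[[0,0,0],[0,0,-100],1],[[0,0,0],[0,0,-100],1]]'
python3 - <<'E'
from h import *
S=snap('scene','s4');D=snap('side','d4')
o=np.zeros((400,800,3),np.uint8);o[:,:400]=cv2.resize(S['image'][120:280,230:390],(400,400));o[:,400:]=cv2.resize(D['image'][100:260,260:420],(400,400))
cv2.imwrite('pics/c6.png',o[:,:,::-1])
E
```

```text
t: 11.4
eef_pos: [585.3, 8.4, 148.1]
eef_rot: [[-0.03, 1.0, 0.001], [1.0, 0.03, -0.0], [-0.0, 0.001, -1.0]]
ft_force: [-0.2, 1.1, 2.5]
width: 15.5
grip_force: 45.0
t: 12.4
eef_pos: [584.9, 8.4, 247.7]
eef_rot: [[-0.03, 1.0, 0.001], [1.0, 0.03, -0.0], [-0.0, 0.001, -1.0]]
ft_force: [0.2, 0.4, -4.3]
width: 15.4
grip_force: 45.0
```

View pics/c6.png

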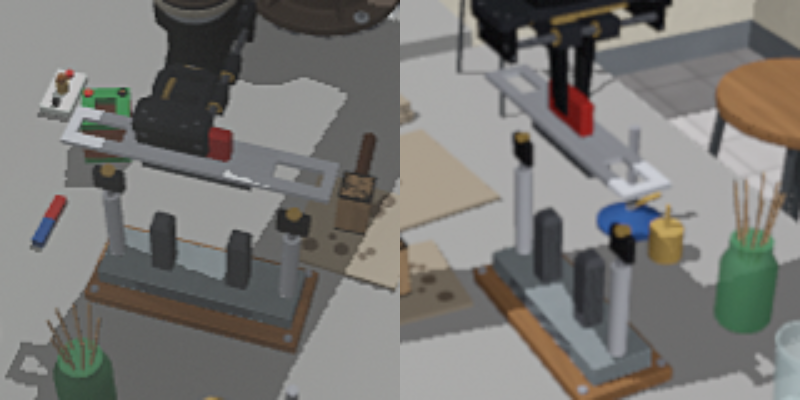

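The bar is off and level, and both wings lie along y. The bar has 32 mm of overhang along the mat's y and a cork stack stands close beyond it, so I'll set it on the mat's diagonal, inside the mat.

```bash
python3 -m handwheel '[[[0,0,0],[20,-4,0],1],[[0,0,0.05],[50,-10,0],1],[[0,0,0.1],[85,-16,0],1],[[0,0,0.15],[120,-23,0],1],[[0,0,0.22],[155,-30,0],1],[[0,0,0.29],[190,-37,0],1],[[0,0,0.36],[225,-44,0],1],[[0,0,0.43],[260,-50,0],1],[[0,0,0.5],[295,-57,0],1],[[0,0,0.57],[330,-64,0],1],[[0,0,0.64],[360,-70,0],1],[[0,0,0.69],[376,-73,0],1],[[0,0,0.69],[376,-73,0],1],[[0,0,0.69],[376,-73,40],1],[[0,0,0.69],[376,-73,80],1],[[0,0,0.69],[376,-73,120],1],[[0,0,0.69],[376,-73,150],1],[[0,0,0.69],[376,-73,180],1],[[0,0,0.69],[376,-73,195],1],[[0,0,0.69],[376,-73,195],1]]'; python3 -m handwheel '[[[0,0,0],[0,0,8],1],[[0,0,0],[0,0,14],1],[[0,0,0],[0,0,19],1],[[0,0,0],[0,0,22],1],[[0,0,0],[0,0,24],1],[[0,0,0],[0,0,24],1],[[0,0,0],[0,0,24],1]]'
```

```text
t: 14.5
eef_pos: [500.1, 380.9, 50.6]
eef_rot: [[0.613, 0.79, -0.003], [0.79, -0.613, -0.002], [-0.004, -0.001, -1.0]]
ft_force: [-0.6, 1.0, -3.8]
width: 16.1
grip_force: 45.0
t: 15.2
eef_pos: [501.0, 382.1, 28.8]
eef_rot: [[0.613, 0.79, 0.0], [0.79, -0.613, 0.0], [0.0, 0.0, -1.0]]
ft_force: [-0.4, -0.2, -4.4]
width: 15.9
grip_force: 45.0
```

```bash
python3 -m handwheel '[[[0,0,0],[0,0,1],1],[[0,0,0],[0,0,2],1],[[0,0,0],[0,0,2],1]]';  python3 -m handwheel '[[[0,0,0],[0,0,0],0.9],[[0,0,0],[0,0,0],0.5],[[0,0,0],[0,0,0],0.5],[[0,0,0],[0,0,0],0.5],[[0,0,0],[0,0,-20],0.5],[[0,0,0],[0,0,-60],0.5],[[0,0,0],[0,0,-100],0.3],[[0,0,0],[0,0,-150],0.3],[[0,0,0],[0,0,-200],0],[[0,0,0],[0,0,-200],0],[[0,0,0],[0,0,-200],0]]'
python3 - <<'E'
from h import *
o=status.get_obs();R=np.array(o['eef_rot']);d=np.array([405,-183,300])-o['eef_pos'];print((R.T@d).round(),o['q'])
E
```

```text
t: 15.5
eef_pos: [501.1, 382.2, 28.1]
eef_rot: [[0.613, 0.79, 0.001], [0.79, -0.613, 0.001], [0.001, 0.001, -1.0]]
ft_force: [-3.8, -2.1, 9.0]
width: 15.5
grip_force: 45.0
t: 16.6
eef_pos: [501.0, 382.2, 227.6]
eef_rot: [[0.613, 0.79, 0.002], [0.79, -0.613, 0.001], [0.002, 0.001, -1.0]]
ft_force: [0.1, -0.8, -0.3]
width: 82.1
grip_force: 0.0
[-505.  271.  -73.] [ 5.46900915e-01  4.65774741e-01  1.50167510e+00 -8.68024516e-05
  1.17186342e+00  1.20688072e+00]
```

```bash
python3 -m handwheel '[[[0,0,0],[0,0,-40],0],[[0,0,-0.1],[-42,23,-73],0],[[0,0,-0.2],[-84,45,-73],0],[[0,0,-0.3],[-126,68,-73],0],[[0,0,-0.4],[-168,90,-73],0],[[0,0,-0.5],[-210,113,-73],0],[[0,0,-0.6],[-252,135,-73],0],[[0,0,-0.7],[-294,158,-73],0],[[0,0,-0.8],[-336,180,-73],0],[[0,0,-0.9],[-378,203,-73],0],[[0,0,-1.0],[-420,226,-73],0],[[0,0,-1.03],[-462,248,-73],0],[[0,0,-1.03],[-505,271,-73],0],[[0,0,-1.03],[-505,271,-73],0],[[0,0,-1.03],[-505,271,-73],0],[[0,0,-1.03],[-505,271,-73],0]]'
python3 - <<'E'
from h import *
W=snap('wrist','w5');snap('scene','s5');snap('side','d5')
h=cv2.cvtColor(W['image'],cv2.COLOR_RGB2HSV);m=cv2.inRange(h,(45,120,50),(80,255,255));m[260:]=0
cs=[c for c in cv2.findContours(m,0,2)[0] if cv2.contourArea(c)>100]
for c in cs:
    r=cv2.minAreaRect(c);print(r);print([onz(W,*q,75).round().tolist() for q in cv2.boxPoints(r)])
cv2.imwrite('pics/w5c.png',cv2.resize(W['image'][100:300,200:440],(720,600))[:,:,::-1])
E
```

```text
t: 18.2
eef_pos: [405.2, -182.2, 298.8]
eef_rot: [[-0.362, 0.932, -0.001], [0.932, 0.362, 0.001], [0.002, -0.001, -1.0]]
ft_force: [0.2, 0.2, 0.2]
width: 94.9
grip_force: 0.0
((587.1812744140625, 189.6091766357422), (39.054378509521484, 48.30583572387695), 82.40535736083984)
[[730.0, -54.0, 75.0], [792.0, -19.0, 75.0], [836.0, -65.0, 75.0], [772.0, -101.0, 75.0]]
((320.5, 173.0), (42.0, 43.0), 90.0)
[[364.0, -164.0, 75.0], [421.0, -142.0, 75.0], [444.0, -198.0, 75.0], [385.0, -221.0, 75.0]]
```

View pics/w5c.png

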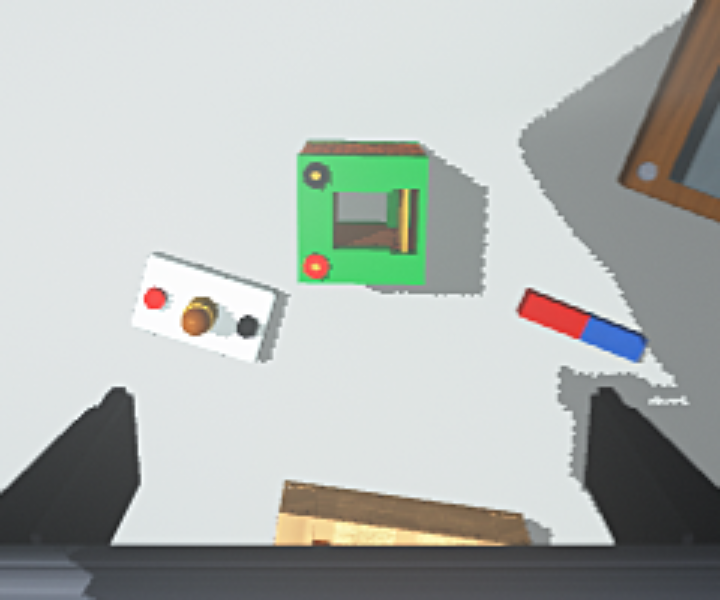

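The coil top is square-on, centred in the image at (321,173), with the slot towards +x and the terminals towards -x. The lamp holder is clear of the fingers. I'll grasp it 5 mm off-centre towards the coil's -y, so the gripper body clears the screw wing later.

```bash
python3 -m handwheel '[[[0,0,0],[-3,-1,40],0],[[0,0,0],[-3,-1,85],0],[[0,0,0],[-3,-1,130],0],[[0,0,0],[-3,-1,175],0],[[0,0,0],[-3,-1,215],0],[[0,0,0],[-3,-1,245],0],[[0,0,0],[-3,-1,258],0],[[0,0,0],[-3,-1,258],0],[[0,0,0],[-3,-1,258],0.2],[[0,0,0],[-3,-1,258],0.5],[[0,0,0],[-3,-1,258],0.5],[[0,0,0],[-3,-1,258],0.6],[[0,0,0],[-3,-1,258],0.6]]' 40; python3 -m handwheel '[[[0,0,0],[0,0,-10],0.6],[[0,0,0],[0,0,-40],0.6],[[0,0,0],[0,0,-80],0.6],[[0,0,0],[0,0,-120],0.6],[[0,0,0],[0,0,-160],0.6],[[0,0,0],[0,0,-190],0.6],[[0,0,0],[0,0,-190],0.6]]'
python3 - <<'E'
from h import *
o=status.get_obs();R=np.array(o['eef_rot']);t=np.array([583.6,53,0])+5*np.array([.03,-1,0]);d=np.r_[t[:2],o['eef_pos'][2]]-o['eef_pos'];print((R.T@d).round(1),d,o['eef_pos'])
E
```

```text
t: 19.65
eef_pos: [405.9, -186.4, 42.2]
eef_rot: [[-0.361, 0.932, 0.001], [0.932, 0.361, -0.001], [-0.001, 0.001, -1.0]]
ft_force: [0.6, 2.3, 2.8]
width: 61.8
grip_force: 39.9
t: 20.35
eef_pos: [406.2, -186.7, 235.3]
eef_rot: [[-0.362, 0.932, 0.005], [0.932, 0.362, -0.003], [-0.005, 0.004, -1.0]]
ft_force: [0.2, -0.5, -5.2]
width: 61.7
grip_force: 39.9
[1.546e+02 2.504e+02 1.000e-01] [177.52409175 234.73021566   0.        ] [ 406.22590825 -186.73021566  235.28102027]
```

```bash
python3 -m handwheel '[[[0,0,0],[8,12,0],0.6],[[0,0,0.04],[22,37,-5],0.6],[[0,0,0.08],[38,62,-5],0.6],[[0,0,0.12],[54,87,-5],0.6],[[0,0,0.16],[70,112,-5],0.6],[[0,0,0.2],[86,137,-5],0.6],[[0,0,0.24],[102,162,-5],0.6],[[0,0,0.28],[118,187,-5],0.6],[[0,0,0.32],[134,214,-5],0.6],[[0,0,0.34],[148,238,-5],0.6],[[0,0,0.34],[155,250,-5],0.6],[[0,0,0.34],[155,250,-5],0.6],[[0,0,0.34],[155,250,-5],0.6]]'
python3 - <<'E'
from h import *
S,D=load('s4'),load('d4')
sc=lambda u,v:(S,230+u/2.5,120+v/2.5); sd=lambda u,v:(D,260+(u-400)/2.5,100+v/2.5)
print(tri(sc(239,238),sd(549,213)),tri(sc(163,219),sd(591,254)))
S,D=snap('scene','s6'),snap('side','d6')
for X in((584,53,126),(584,53,193)):print(proj(S,X),proj(D,X))
o=np.zeros((400,800,3),np.uint8);o[:,:400]=cv2.resize(S['image'][150:250,280:380],(400,400),interpolation=2);o[:,400:]=cv2.resize(D['image'][110:210,270:370],(400,400),interpolation=2)
cv2.imwrite('pics/c7.png',np.clip(o.astype(int)*1.5,0,255).astype(np.uint8)[:,:,::-1])
E
```

```text
t: 21.65
eef_pos: [581.6, 48.3, 235.6]
eef_rot: [[-0.031, 1.0, -0.002], [1.0, 0.031, -0.0], [-0.0, -0.002, -1.0]]
ft_force: [-0.5, -0.2, -5.0]
width: 61.6
grip_force: 39.9
(array([585.14077044,  52.90313317, 123.36113156]), [2.1, 2.1]) (array([587.4421597 , -36.06889655, 124.07008794]), [2.7, 2.7])
[325.17372596 214.77031992] [318.5250709  184.11844623]
[325.48464455 199.76853748] [318.67473109 162.33726787]
```

View pics/c7.png

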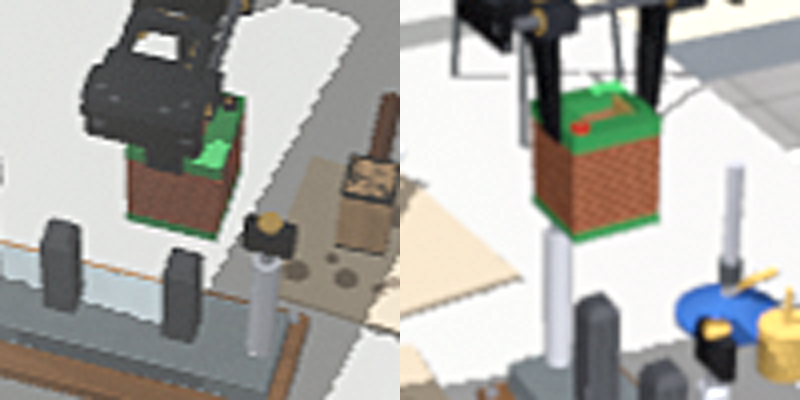

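Run:
```python
from h import *
S,D=load('s6'),load('d6')
sc=lambda u,v:(S,280+u/4,150+v/4); sd=lambda u,v:(D,270+(u-400)/4,110+v/4)
X,e=tri(sc(127,213),sd(660,216));print(X,e)
for z in(190,193):
    a=onz(*sc(218,241),z);b=onz(*sd(577,243),z);c=onz(*sd(533,206),z);print(a,b,c,(a+b)/2,(X+c)/2)
```

```text
[612.60069362  22.03985405 198.04691049] [2.7, 2.7]
[607.54320662  85.09748681 190.        ] [556.85559765  23.97000218 190.        ] [552.04530075  79.5476961  190.        ] [582.19940214  54.5337445  190.        ] [582.32299719  50.79377508 194.02345524]
[609.7200343   85.66772441 193.        ] [554.6026143   19.40040539 193.        ] [549.81712618  74.69146108 193.        ] [582.1613243  52.5340649 193.       ] [581.2089099   48.36565757 195.52345524]
```

```bash
python3 -m handwheel '[[[0,0,0],[-0.5,3,0],0.6],[[0,0,0],[-0.5,3,20],0.6],[[0,0,0],[-0.5,3,40],0.6],[[0,0,0],[-0.5,3,55],0.6],[[0,0,0],[-0.5,3,65],0.6],[[0,0,0],[-0.5,3,71],0.6],[[0,0,0],[-0.5,3,76],0.6],[[0,0,0],[-0.5,3,80],0.6],[[0,0,0],[-0.5,3,80],0.6]]'
```

```text
t: 22.65
eef_pos: [585.5, 48.3, 156.5]
eef_rot: [[-0.03, 1.0, -0.0], [1.0, 0.03, -0.0], [-0.0, -0.0, -1.0]]
ft_force: [-0.1, -0.1, -5.2]
width: 61.6
grip_force: 39.9
```

```bash
python3 -m handwheel '[[[0,0,0],[0,0,12],0.6],[[0,0,0],[0,0,24],0.6],[[0,0,0],[0,0,36],0.6],[[0,0,0],[0,0,48],0.6],[[0,0,0],[0,0,58],0.6],[[0,0,0],[0,0,65],0.6],[[0,0,0],[0,0,68],0.6],[[0,0,0],[0,0,68],0.6]]'
```

```text
t: 23.45
eef_pos: [585.5, 48.3, 88.3]
eef_rot: [[-0.03, 1.0, -0.0], [1.0, 0.03, 0.0], [0.0, -0.0, -1.0]]
ft_force: [0.3, 0.0, -4.8]
width: 61.8
grip_force: 39.9
```

```bash
python3 -m handwheel '[[[0,0,0],[0,0,2],0.6],[[0,0,0],[0,0,4],0.6],[[0,0,0],[0,0,5],0.6],[[0,0,0],[0,0,5],0.6]]'; python3 -m handwheel '[[[0,0,0],[0,0,0],0.3],[[0,0,0],[0,0,0],0.2],[[0,0,0],[0,0,0],0.2],[[0,0,0],[0,0,0],0.2],[[0,0,0],[0,0,-20],0.2],[[0,0,0],[0,0,-60],0.2],[[0,0,0],[0,0,-110],0.2],[[0,0,0],[0,0,-160],0.2],[[0,0,0],[0,0,-210],0.2],[[0,0,0],[0,0,-215],0.2],[[0,0,0],[0,0,-215],0.2]]'
python3 - <<'E'
from h import *
S,D,W=snap('scene','s7'),snap('side','d7'),snap('wrist','w7')
o=np.zeros((600,800,3),np.uint8);o[:300,:400]=cv2.resize(S['image'][175:250,280:380],(400,300),interpolation=2);o[:300,400:]=cv2.resize(D['image'][145:220,275:375],(400,300),interpolation=2)
o[300:,:400]=cv2.resize(W['image'][110:260,220:420],(400,300));o[300:,400:]=cv2.resize(D['image'][290:365,330:430],(400,300),interpolation=2)
cv2.imwrite('pics/c8.png',np.clip(o.astype(int)*1.3,0,255).astype(np.uint8)[:,:,::-1])
E
```

```text
t: 23.85
eef_pos: [585.7, 48.3, 84.2]
eef_rot: [[-0.03, 1.0, 0.001], [1.0, 0.03, -0.0], [-0.0, 0.001, -1.0]]
ft_force: [-1.6, -0.8, 0.6]
width: 61.8
grip_force: 39.9
t: 24.95
eef_pos: [585.7, 48.3, 299.8]
eef_rot: [[-0.03, 1.0, 0.003], [1.0, 0.03, -0.0], [-0.0, 0.003, -1.0]]
ft_force: [1.1, 0.9, -0.2]
width: 76.2
grip_force: 0.0
```

View pics/c8.png

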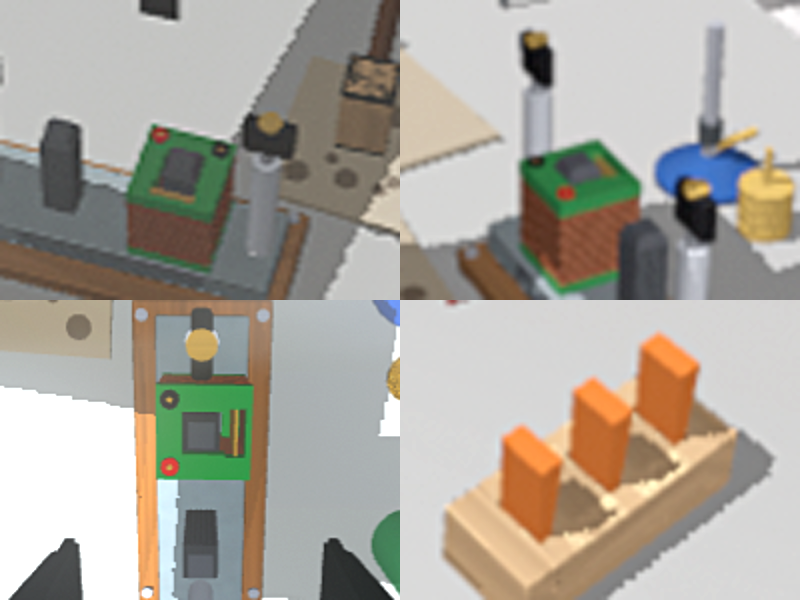

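The coil is seated on the left limb with its slot on the +x side at w7 pixel (338,176), and the limb shows in its hole. The three wedges stand in the stand, broad faces along the stand's y. Next is the end wedge at about (549,-365).

```bash
python3 -m handwheel '[[[0,0,-0.02],[-30,-4,0],0.4],[[0,0,-0.04],[-75,-10,0],0.4],[[0,0,-0.06],[-120,-16,0],0.4],[[0,0,-0.09],[-165,-22,0],0.4],[[0,0,-0.12],[-210,-28,0],0.4],[[0,0,-0.15],[-255,-34,0],0.4],[[0,0,-0.18],[-300,-40,0],0.5],[[0,0,-0.18],[-345,-45,20],0.6],[[0,0,-0.18],[-385,-48,40],0.6],[[0,0,-0.18],[-412,-50,60],0.6],[[0,0,-0.18],[-412,-50,60],0.6],[[0,0,-0.18],[-412,-50,60],0.6],[[0,0,-0.18],[-412,-50,60],0.6]]' 40
python3 - <<'E'
from h import *
W=snap('wrist','w8')
h=cv2.cvtColor(W['image'],cv2.COLOR_RGB2HSV);m=cv2.inRange(h,(5,160,70),(16,255,255))
for c in cv2.findContours(m,0,2)[0]:
    if cv2.contourArea(c)<60: continue
    r=cv2.minAreaRect(c);b=cv2.boundingRect(c);hh=h[...,2][b[1]:b[1]+b[3],b[0]:b[0]+b[2]]
    print(b,[round(float(v),1) for v in (*r[0],*r[1],r[2])],onz(W,*r[0],91).round(1),[q.round().tolist() for q in cv2.boxPoints(r)])
# brightness classes down the nearest wedge
print(proj(W,(548.6,-365.1,91)))
u,v=proj(W,(548.6,-365.1,91)).round().astype(int)
print(W['image'][v-30:v+30:2,u].tolist())
print(h[v-2,u-25:u+25].tolist())
E
```

```text
t: 26.4
eef_pos: [548.2, -364.1, 238.7]
eef_rot: [[-0.209, 0.978, -0.0], [0.978, 0.209, 0.0], [0.0, 0.0, -1.0]]
ft_force: [0.7, -0.2, -0.9]
width: 37.9
grip_force: 0.0
(235, 177, 14, 23) [241.7, 187.8, 22.7, 12.0, 84.8] [ 455.7 -386.    91. ] [[235.0, 177.0], [247.0, 176.0], [249.0, 199.0], [237.0, 200.0]]
(316, 176, 12, 23) [321.5, 187.0, 22.0, 11.0, 90.0] [ 548.6 -365.1   91. ] [[316.0, 176.0], [327.0, 176.0], [327.0, 198.0], [316.0, 198.0]]
(275, 176, 14, 23) [281.6, 187.0, 22.6, 12.4, 87.0] [ 502.2 -375.1   91. ] [[275.0, 176.0], [287.0, 175.0], [288.0, 198.0], [276.0, 199.0]]
[321.48495252 186.976517  ]
[[255, 231, 167], [245, 217, 159], [245, 217, 159], [245, 216, 158], [247, 220, 161], [201, 148, 102], [156, 102, 78], [159, 105, 81], [159, 105, 80], [144, 96, 80], [255, 159, 68], [251, 155, 69], [251, 155, 66], [251, 154, 64], [251, 153, 61], [251, 153, 61], [251, 153, 59], [251, 152, 57], [251, 152, 54], [251, 152, 54], [252, 148, 48], [247, 227, 162], [220, 227, 230], [223, 227, 225], [222, 227, 225], [222, 226, 225], [221, 226, 224], [222, 226, 226], [222, 226, 225], [222, 227, 225]]
[[15, 99, 180], [16, 99, 177], [15, 98, 172], [15, 96, 167], [15, 96, 167], [15, 96, 167], [15, 97, 166], [15, 98, 166], [16, 93, 164], [15, 94, 160], [15, 94, 162], [15, 96, 165], [15, 94, 165], [16, 94, 162], [15, 95, 163], [16, 95, 161], [16, 92, 150], [15, 101, 179], [19, 95, 240], [18, 107, 239], [15, 188, 251], [14, 196, 252], [15, 191, 251], [15, 191, 251], [15, 191, 251], [15, 193, 251], [14, 192, 251], [14, 192, 251], [15, 192, 251], [15, 192, 251], [15, 197, 254], [14, 188, 255], [14, 123, 195], [16, 89, 167], [16, 96, 170], [15, 96, 170], [15, 97, 169], [15, 96, 168], [15, 94, 165], [15, 93, 164], [16, 94, 162], [16, 97, 166], [16, 98, 174], [16, 102, 180], [16, 101, 180], [16, 61, 167], [99, 12, 155], [90, 3, 151], [75, 3, 151], [45, 3, 151]]
```

```bash
python3 -m handwheel '[[[0,0,0],[-1,0,40],0.6],[[0,0,0],[-1,0,80],0.6],[[0,0,0],[-1,0,120],0.6],[[0,0,0],[-1,0,155],0.6],[[0,0,0],[-1,0,175],0.6],[[0,0,0],[-1,0,185],0.6],[[0,0,0],[-1,0,186],0.6],[[0,0,0],[-1,0,186],1],[[0,0,0],[-1,0,186],1],[[0,0,0],[-1,0,186],1],[[0,0,0],[-1,0,186],1],[[0,0,0],[-1,0,186],1]]' 30; python3 -m handwheel '[[[0,0,0],[0,0,-10],1],[[0,0,0],[0,0,-30],1],[[0,0,0],[0,0,-60],1],[[0,0,0],[0,0,-100],1],[[0,0,0],[0,0,-150],1],[[0,0,0],[0,0,-200],1],[[0,0,0],[0,0,-200],1],[[0,0,0],[0,0,-200],1]]'
python3 - <<'E'
from h import *
W=load('w7')
# coil green top square + slot mouth from w7, top at z=117
h=cv2.cvtColor(W['image'],cv2.COLOR_RGB2HSV);m=cv2.inRange(h,(45,110,40),(80,255,255));m[250:]=0;m[:,420:]=0;m[:,:220]=0
c=max(cv2.findContours(m,0,2)[0],key=cv2.contourArea);r=cv2.minAreaRect(c);print(r,cv2.boundingRect(c),onz(W,*r[0],117),[onz(W,*q,117).round(1).tolist() for q in cv2.boxPoints(r)])
hole=cv2.bitwise_not(m);n,l,st,ce=cv2.connectedComponentsWithStats(hole)
for i in range(n):
    if 20<st[i][4]<3000:print(st[i],ce[i])
g=cv2.inRange(h,(18,120,60),(32,255,255));print('gold')
n,l,st,ce=cv2.connectedComponentsWithStats(g)
for i in range(1,n):
    if st[i][4]>8:print(st[i],ce[i].round(1),onz(W,*ce[i],117).round(1))
E
```

```text
t: 27.65
eef_pos: [548.5, -366.3, 53.5]
eef_rot: [[-0.208, 0.978, 0.001], [0.978, 0.208, -0.001], [-0.001, 0.001, -1.0]]
ft_force: [0.4, 0.3, 5.7]
width: 13.6
grip_force: 30.0
t: 28.45
eef_pos: [548.0, -366.0, 254.1]
eef_rot: [[-0.208, 0.978, 0.002], [0.978, 0.208, -0.001], [-0.002, 0.001, -1.0]]
ft_force: [-0.0, -0.1, -1.6]
width: 13.4
grip_force: 30.0
((322.0, 175.5), (47.0, 48.0), 90.0) (298, 152, 49, 48) [585.28311241  54.497261   117.        ] [[554.1, 83.7, 117.0], [614.6, 85.5, 117.0], [617.9, 24.0, 117.0], [554.6, 22.1, 117.0]]
[ 298  147  122  103 1859] [339.00322754 185.82571275]
[300 155  10  10  82] [304.40243902 159.26829268]
[311 165  32  24 626] [326.02076677 176.39936102]
[300 189  10   9  76] [304.5        192.94736842]
gold
[313 125  15  15 183] [320.3 132.1] [581.5 109.  117. ]
[414 137  34  28 740] [430.9 150.2] [721.6  91.2 117. ]
[336 165   3  23  50] [337.3 176.5] [605.1  53.7 117. ]
[438 270  23  51 525] [451.4 294.9] [ 780.4 -117.   117. ]
[181 276  19  44 344] [187.1 304. ] [ 391. -145.  117.]
[188 282   4   8  12] [189.7 285.3] [ 398.  -113.2  117. ]
[313 309  13   8  86] [319.2 312.1] [ 587.7 -152.   117. ]
[ 261  331  285   10 1212] [460.8 336.5] [ 807.1 -190.4  117. ]
```

```bash
python3 -m handwheel '[[[0,0,0],[25,9,-20],1],[[0,0,0.02],[65,23,-25],1],[[0,0,0.04],[105,37,-25],1],[[0,0,0.06],[145,51,-25],1],[[0,0,0.08],[185,65,-25],1],[[0,0,0.1],[225,79,-25],1],[[0,0,0.12],[265,93,-25],1],[[0,0,0.14],[305,107,-25],1],[[0,0,0.16],[345,121,-25],1],[[0,0,0.18],[380,133,-25],1],[[0,0,0.18],[399,139.5,-25],1],[[0,0,0.18],[399,139.5,-25],1],[[0,0,0.18],[399,139.5,-25],1],[[0,0,0.18],[399,139.5,-25],1]]'
python3 - <<'E'
from h import *
S,D,W=snap('scene','s9'),snap('side','d9'),snap('wrist','w9')
e=np.array(status.get_obs()['eef_pos']);print(e)
def org(s):
    h=cv2.cvtColor(s['image'],cv2.COLOR_RGB2HSV);m=cv2.inRange(h,(5,170,60),(16,255,255));out=[]
    for c in cv2.findContours(m,0,2)[0]:
        if cv2.contourArea(c)>15: out.append((cv2.boundingRect(c),[x.round(1).tolist() for x in cv2.boxPoints(cv2.minAreaRect(c))]))
    return out
for n,s in(('S',S),('D',D),('W',W)):
    print(n,org(s),'exp tip',proj(s,e+[0,1.2,-47.5]).round(1),'top',proj(s,e+[0,1.2,37.5]).round(1))
h=cv2.cvtColor(W['image'],cv2.COLOR_RGB2HSV);m=cv2.inRange(h,(45,110,40),(80,255,255));m[250:]=0;m[:,420:]=0;m[:,:220]=0
c=max(cv2.findContours(m,0,2)[0],key=cv2.contourArea);print(cv2.boundingRect(c),[onz(W,*q,117).round(1).tolist() for q in cv2.boxPoints(cv2.minAreaRect(c))])
E
```

```text
t: 29.85
eef_pos: [601.1, 52.4, 277.0]
eef_rot: [[-0.029, 1.0, -0.001], [1.0, 0.029, -0.0], [-0.0, -0.001, -1.0]]
ft_force: [0.0, 0.2, -0.8]
width: 13.6
grip_force: 30.0
[601.25231245  52.31739894 277.4742713 ]
S [((549, 32, 23, 34), [[546.7999877929688, 61.79999923706055], [560.2999877929688, 30.399999618530273], [574.4000244140625, 36.400001525878906], [560.9000244140625, 67.80000305175781]]), ((474, 17, 20, 33), [[470.70001220703125, 46.400001525878906], [481.79998779296875, 15.399999618530273], [495.3999938964844, 20.299999237060547], [484.29998779296875, 51.29999923706055]])] exp tip [323.8 195.9] top [324.2 173.9]
D [((283, 323, 6, 6), [[283.0, 323.0], [288.0, 323.0], [288.0, 328.0], [283.0, 328.0]]), ((356, 322, 14, 28), [[356.0, 349.0], [356.0, 322.0], [369.0, 322.0], [369.0, 349.0]]), ((373, 310, 15, 28), [[371.5, 335.79998779296875], [374.3999938964844, 309.6000061035156], [387.8999938964844, 311.1000061035156], [385.0, 337.29998779296875]]), ((323, 117, 9, 34), [[320.70001220703125, 149.3000030517578], [323.8999938964844, 116.69999694824219], [331.29998779296875, 117.4000015258789], [328.0, 150.0]])] exp tip [324.7 148.3] top [325.1 117.6]
W [((308, 197, 25, 82), [[308.0, 197.0], [332.0, 197.0], [332.0, 278.0], [308.0, 278.0]])] exp tip [321.8 211. ] top [322.3 256.3]
(283, 157, 51, 50) [[554.1, 83.5, 117.0], [614.1, 85.2, 117.0], [616.6, 23.8, 117.0], [553.7, 21.9, 117.0]]
```

```bash
python3 -m handwheel '[[[0,0,0],[1,0,35],1],[[0,0,0],[1,0,70],1],[[0,0,0],[1,0,95],1],[[0,0,0],[1,0,106],1],[[0,0,0],[1,0,110],1],[[0,0,0],[1,0,113],1],[[0,0,0],[1,0,116],1],[[0,0,0],[1,0,119],1],[[0,0,0],[1,0,119],1]]'
```

```text
t: 30.9
eef_pos: [601.4, 54.3, 158.8]
eef_rot: [[-0.03, 1.0, 0.0], [1.0, 0.03, -0.0], [-0.0, 0.0, -1.0]]
ft_force: [0.4, -0.5, 0.2]
width: 13.8
grip_force: 30.0
```

```bash
python3 -m handwheel '[[[0,0,0],[0,0,4],1],[[0,0,0],[0,0,8],1],[[0,0,0],[0,0,12],1],[[0,0,0],[0,0,16],1],[[0,0,0],[0,0,20],1],[[0,0,0],[0,0,24],1],[[0,0,0],[0,0,24],1]]';python3 -m handwheel '[[[0,0,0],[0,0,3],1],[[0,0,0],[0,0,6],1],[[0,0,0],[0,0,9],1],[[0,0,0],[0,0,9],1]]'
```

```text
t: 31.6
eef_pos: [600.9, 54.2, 134.0]
eef_rot: [[-0.03, 1.0, -0.001], [1.0, 0.03, -0.0], [-0.0, -0.001, -1.0]]
ft_force: [-0.4, -2.2, -1.6]
width: 13.9
grip_force: 30.0
t: 32.0
eef_pos: [601.0, 54.2, 125.1]
eef_rot: [[-0.03, 1.0, -0.001], [1.0, 0.03, -0.0], [-0.0, -0.001, -1.0]]
ft_force: [0.0, -0.8, -2.2]
width: 13.4
grip_force: 30.0
```

```bash
python3 -m handwheel '[[[0,0,0],[0,0,2],1],[[0,0,0],[0,0,4],1],[[0,0,0],[0,0,5],1],[[0,0,0],[0,0,5],1]]'; python3 -c "
from h import *
S=load('s0') if 0 else load('scene0');D=load('side0')
print(tri((S,190+487/2.667,130+172/2.667),(D,210+116/2.6,140+149/2.6)))"
```

```text
t: 32.4
eef_pos: [601.3, 54.3, 120.5]
eef_rot: [[-0.03, 1.0, -0.0], [1.0, 0.03, 0.0], [0.0, -0.0, -1.0]]
ft_force: [-0.7, -2.4, 1.0]
width: 13.6
grip_force: 30.0
(array([431.65049759, 152.72892484,  70.29940054]), [3.1, 3.1])
```

```bash
python3 -m handwheel '[[[0,0,0],[0,0,0],0.9],[[0,0,0],[0,0,0],0.7],[[0,0,0],[0,0,0],0.7],[[0,0,0],[0,0,-15],0.7],[[0,0,0],[0,0,-50],0.7],[[0,0,0],[0,0,-100],0.7],[[0,0,0],[0,0,-150],0.5],[[0,0,0],[0,0,-150],0.5]]'
python3 - <<'E'
from h import *
S,D,W=load('scene0'),load('side0'),load('w1')
X,e=tri((S,190+498/2.667,130+119/2.667),(D,210+24/2.6,140+199/2.6));print('handle end',X,e)
for s,n in((S,'scene'),(load('w7'),'w7')):print(n)
s=snap('wrist','w10');S9,D9=snap('scene','s10'),snap('side','d10')
for n,s in(('D',D9),('W',s),('S',S9)):
    h=cv2.cvtColor(s['image'],cv2.COLOR_RGB2HSV);m=cv2.inRange(h,(5,150,50),(16,255,255))
    print(n,[cv2.boundingRect(c) for c in cv2.findContours(m,0,2)[0] if cv2.contourArea(c)>15],proj(s,(601.5,54.5,158)).round(1))
o=status.get_obs();R=np.array(o['eef_rot']);d=np.array([432,153,240])-o['eef_pos'];print((R.T@d).round())
E
```

```text
t: 33.2
eef_pos: [603.5, 54.6, 277.4]
eef_rot: [[-0.03, 0.999, 0.011], [1.0, 0.03, 0.0], [-0.0, 0.011, -1.0]]
ft_force: [-0.3, -0.0, -0.4]
width: 39.5
grip_force: 0.0
handle end [325.36977305 143.51441919  43.51800913] [1.9, 1.9]
scene
w7
D [(355, 322, 15, 28), (283, 322, 6, 7), (373, 310, 15, 28), (306, 192, 11, 23), (321, 173, 8, 16)] [324.2 172.1]
W [(328, 208, 10, 61), (332, 192, 8, 58), (273, 185, 10, 54), (311, 179, 14, 24), (313, 172, 10, 6)] [318.5 191.8]
S [(319, 211, 10, 6), (548, 32, 24, 34), (473, 17, 21, 33)] [323.9 212.9]
[ 104. -166.   30.]
```

```bash
python3 -m handwheel '[[[0,0,0.14],[12,-20,-10],0.3],[[0,0,0.28],[25,-40,0],0.3],[[0,0,0.42],[40,-64,10],0.3],[[0,0,0.56],[55,-88,20],0.3],[[0,0,0.7],[70,-112,30],0.3],[[0,0,0.84],[85,-136,30],0.3],[[0,0,0.98],[100,-160,30],0.3],[[0,0,1.12],[104,-166,30],0.3],[[0,0,1.26],[104,-166,30],0.3],[[0,0,1.4],[104,-166,30],0.3],[[0,0,1.515],[104,-166,30],0.3],[[0,0,1.515],[104,-166,30],0.3],[[0,0,1.515],[104,-166,30],0.3],[[0,0,1.515],[104,-166,30],0.3]]'
python3 - <<'E'
from h import *
W=snap('wrist','w11');S,D=snap('scene','s11'),snap('side','d11')
e=status.get_obs()['eef_pos'];print(proj(W,(432,153,72)),proj(W,(432,153,6)))
im=W['image'][100:280,230:410];cv2.imwrite('pics/c9.png',cv2.resize(im,(540,540),interpolation=2)[:,:,::-1])
E
```

```text
t: 34.75
eef_pos: [432.1, 153.2, 240.1]
eef_rot: [[0.996, 0.088, -0.001], [0.088, -0.996, -0.0], [-0.001, 0.0, -1.0]]
ft_force: [-0.2, 0.2, 0.3]
width: 66.5
grip_force: 0.0
[321.01647468 180.59650894] [320.93376043 171.05486495]
```

View pics/c9.png

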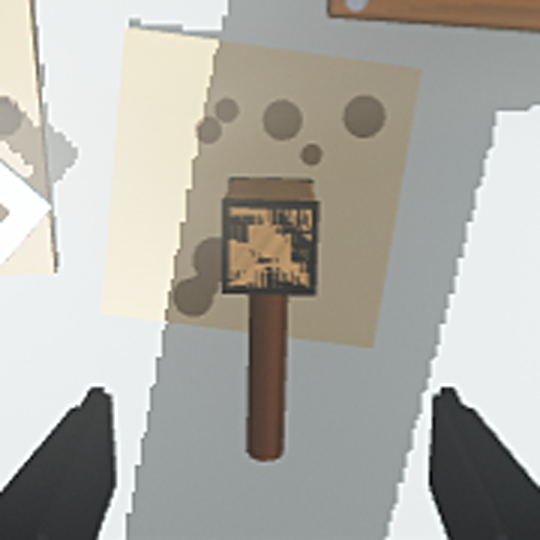

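That was my 14th and last picture. It shows the mallet head top at (320,182) in w11, within about 2 mm of prediction, with the handle towards -x and aligned with the tool. Everything from here goes by numbers.

```bash
python3 -m handwheel '[[[0,0,0],[-2,0,45],0.3],[[0,0,0],[-2,0,90],0.3],[[0,0,0],[-2,0,135],0.3],[[0,0,0],[-2,0,170],0.3],[[0,0,0],[-2,0,195],0.3],[[0,0,0],[-2,0,208],0.3],[[0,0,0],[-2,0,212],0.3],[[0,0,0],[-2,0,212],0.6],[[0,0,0],[-2,0,212],0.8],[[0,0,0],[-2,0,212],0.8],[[0,0,0],[-2,0,212],0.8],[[0,0,0],[-2,0,212],0.8]]' 50; python3 -m handwheel '[[[0,0,0],[0,0,-10],0.8],[[0,0,0],[0,0,-40],0.8],[[0,0,0],[0,0,-80],0.8],[[0,0,0],[0,0,-120],0.8],[[0,0,0],[0,0,-160],0.8],[[0,0,0],[0,0,-190],0.8],[[0,0,0],[0,0,-190],0.8],[[0,0,0],[0,0,-190],0.8]]'
python3 - <<'E'
from h import *
o=status.get_obs();R=np.array(o['eef_rot']);d=np.array([601.5,54,218])-o['eef_pos'];print(o['eef_pos'],(R.T@d).round(1))
E
```

```text
t: 36.1
eef_pos: [430.7, 153.2, 29.3]
eef_rot: [[0.996, 0.086, 0.001], [0.086, -0.996, 0.0], [0.002, -0.0, -1.0]]
ft_force: [-0.7, 1.2, 6.9]
width: 40.0
grip_force: 49.8
t: 36.9
eef_pos: [429.8, 153.0, 218.9]
eef_rot: [[0.996, 0.086, 0.001], [0.086, -0.996, 0.0], [0.001, -0.0, -1.0]]
ft_force: [-0.4, -0.2, -2.2]
width: 39.7
grip_force: 49.8
[429.8366038  153.03010781 218.85058663] [162.5 113.4   1. ]
```

```bash
python3 -m handwheel '[[[0,0,0],[0,0,-10],0.8],[[0,0,0.01],[25,17,-12],0.8],[[0,0,0.02],[55,38,-12],0.8],[[0,0,0.03],[85,59,-12],0.8],[[0,0,0.04],[115,80,-12],0.8],[[0,0,0.055],[145,101,-12],0.8],[[0,0,0.055],[162,113,-12],0.8],[[0,0,0.055],[162,113,-12],0.8],[[0,0,0.055],[162,113,-12],0.8]]';python3 -m handwheel '[[[0,0,0],[0,0,15],0.8],[[0,0,0],[0,0,28],0.8],[[0,0,0],[0,0,34],0.8],[[0,0,0],[0,0,38],0.8],[[0,0,0],[0,0,38],0.8]]'
```

```text
t: 37.8
eef_pos: [600.7, 54.3, 229.4]
eef_rot: [[1.0, 0.03, -0.003], [0.03, -1.0, 0.0], [-0.003, -0.0, -1.0]]
ft_force: [0.5, -0.0, -1.5]
width: 40.0
grip_force: 49.8
t: 38.3
eef_pos: [601.1, 54.6, 192.3]
eef_rot: [[1.0, 0.031, -0.001], [0.031, -1.0, 0.0], [-0.001, -0.0, -1.0]]
ft_force: [0.9, -0.1, -1.8]
width: 39.8
grip_force: 49.8
```

```bash
python3 -m handwheel '[[[0,0,0],[0,0,8],0.8],[[0,0,0],[0,0,14],0.8]]';python3 -m handwheel '[[[0,0,0],[0,0,-14],0.8],[[0,0,0],[0,0,-14],0.8]]'; python3 -m handwheel '[[[0,0,0],[0,0,10],0.8],[[0,0,0],[0,0,19],0.8]]';python3 -m handwheel '[[[0,0,0],[0,0,-14],0.8],[[0,0,0],[0,0,-14],0.8]]'
```

```text
t: 38.5
eef_pos: [601.4, 54.4, 178.4]
eef_rot: [[1.0, 0.031, 0.001], [0.031, -1.0, -0.0], [0.001, 0.0, -1.0]]
ft_force: [0.7, -0.5, -2.8]
width: 39.6
grip_force: 49.8
t: 38.7
eef_pos: [602.0, 54.4, 193.5]
eef_rot: [[1.0, 0.031, 0.002], [0.031, -1.0, -0.0], [0.002, 0.0, -1.0]]
ft_force: [-0.2, 0.9, -2.7]
width: 39.9
grip_force: 49.8
t: 38.9
eef_pos: [601.1, 54.4, 172.4]
eef_rot: [[1.0, 0.031, -0.0], [0.031, -1.0, -0.0], [-0.0, 0.0, -1.0]]
ft_force: [0.8, 0.1, 1.4]
width: 39.8
grip_force: 49.8
t: 39.1
eef_pos: [601.6, 54.4, 187.4]
eef_rot: [[1.0, 0.031, 0.001], [0.031, -1.0, 0.0], [0.001, 0.0, -1.0]]
ft_force: [-0.3, 0.0, -1.1]
width: 39.5
grip_force: 49.8
```

```bash
python3 -m handwheel '[[[0,0,0],[0,0,10],0.8],[[0,0,0],[0,0,20],0.8]]'|grep -E 'pos|ft';python3 -m handwheel '[[[0,0,0],[0,0,-14],0.8],[[0,0,0],[0,0,-14],0.8]]'|grep -E 'pos|ft'; python3 -m handwheel '[[[0,0,0],[0,0,9],0.8],[[0,0,0],[0,0,18],0.8]]'|grep -E 'pos|ft'; python3 -m handwheel '[[[0,0,0],[0,0,-14],0.8],[[0,0,0],[0,0,-14],0.8]]'|grep -E 'pos|ft'
```

```text
eef_pos: [601.6, 54.3, 166.6]
ft_force: [1.3, -1.3, 12.1]
eef_pos: [601.6, 54.4, 181.2]
ft_force: [0.4, 0.0, -2.3]
eef_pos: [601.6, 54.4, 162.7]
ft_force: [0.7, 0.8, 18.9]
eef_pos: [601.6, 54.4, 177.3]
ft_force: [-0.5, -0.0, -1.0]
```

```bash
python3 -m handwheel '[[[0,0,0],[0,0,9],0.8],[[0,0,0],[0,0,18],0.8]]'|grep -E 'pos|ft';python3 -m handwheel '[[[0,0,0],[0,0,-14],0.8],[[0,0,0],[0,0,-40],0.8],[[0,0,0],[0,0,-70],0.8],[[0,0,0],[0,0,-70],0.8]]'|grep -E 'pos|ft'
python3 - <<'E'
from h import *
S,D=snap('scene','s12'),snap('side','d12')
for n,s in(('D',D),('S',S)):
    h=cv2.cvtColor(s['image'],cv2.COLOR_RGB2HSV);m=cv2.inRange(h,(5,150,40),(17,255,255));m[:150]=0;m[230:]=0;m[:,:290]=0;m[:,350:]=0
    print(n,[cv2.boundingRect(c) for c in cv2.findContours(m,0,2)[0] if cv2.contourArea(c)>4])
    for z in(117,135,140,145):print(z,proj(s,(601.5,54.5,z)).round(1),proj(s,(601.5+7,54.5-14,z)).round(1),proj(s,(601.5-7,54.5+14,z)).round(1))
o=status.get_obs();R=np.array(o['eef_rot']);d=np.array([430.5,153.2,219])-o['eef_pos'];print(o['eef_pos'],(R.T@d).round(1))
E
```

```text
eef_pos: [601.6, 54.4, 158.8]
ft_force: [-0.7, 1.6, 21.1]
eef_pos: [602.5, 54.4, 231.7]
ft_force: [0.2, 1.3, -0.8]
D [(306, 192, 10, 22), (321, 179, 9, 10)]
117 [324.  185.1] [328.7 187. ] [319.4 183.3]
135 [324.1 179.5] [328.8 181.4] [319.4 177.7]
140 [324.1 177.9] [328.9 179.8] [319.5 176.1]
145 [324.1 176.3] [328.9 178.2] [319.5 174.5]
S [(319, 215, 10, 8)]
117 [323.7 221.7] [318.1 222.4] [329.3 221. ]
135 [323.8 217.9] [318.1 218.6] [329.5 217.2]
140 [323.8 216.8] [318.1 217.5] [329.5 216.1]
145 [323.8 215.7] [318.1 216.4] [329.6 215. ]
[600.99724165  54.40899853 228.27556696] [-167.4 -104.     9.4]
```

```bash
python3 -m handwheel '[[[0,0,0],[0,0,35],0.8],[[0,0,0],[0,0,58],0.8],[[0,0,0],[0,0,66],0.8],[[0,0,0],[0,0,66],0.8]]'|grep -E 'pos|ft';python3 -m handwheel '[[[0,0,0],[0,0,3],0.8],[[0,0,0],[0,0,6],0.8]]'|grep -E 'pos|ft';python3 -m handwheel '[[[0,0,0],[0,0,-14],0.8],[[0,0,0],[0,0,-40],0.8],[[0,0,0],[0,0,-74],0.8],[[0,0,0],[0,0,-74],0.8]]'|grep -E 'pos|ft|width'
python3 - <<'E'
from h import *
S,D,W=snap('scene','s13'),snap('side','d13'),snap('wrist','w13')
for n,s in(('D',D),('S',S)):
    h=cv2.cvtColor(s['image'],cv2.COLOR_RGB2HSV);m=cv2.inRange(h,(5,150,40),(17,255,255));m[:150]=0;m[230:]=0;m[:,:290]=0;m[:,350:]=0
    print(n,[cv2.boundingRect(c) for c in cv2.findContours(m,0,2)[0] if cv2.contourArea(c)>4])
o=status.get_obs();R=np.array(o['eef_rot']);d=np.array([430.5,153.2,222])-o['eef_pos'];print(o['eef_pos'],(R.T@d).round(1))
E
```

```text
eef_pos: [600.5, 54.4, 161.5]
ft_force: [-0.1, -1.0, -1.5]
eef_pos: [601.8, 54.4, 158.3]
ft_force: [0.5, 0.6, 7.4]
eef_pos: [603.2, 54.4, 236.6]
ft_force: [0.3, 0.2, -2.1]
width: 39.5
D [(306, 192, 14, 23), (321, 179, 9, 10)]
S [(319, 215, 10, 6)]
[601.0516379   54.42909629 231.41342588] [-167.4 -104.     9.4]
```

```bash
python3 -m handwheel '[[[0,0,0],[-15,-9,0],0.8],[[0,0,-0.01],[-45,-28,0],0.8],[[0,0,-0.02],[-75,-47,0],0.8],[[0,0,-0.03],[-105,-65,0],0.8],[[0,0,-0.04],[-135,-84,0],0.8],[[0,0,-0.055],[-160,-99,0],0.8],[[0,0,-0.055],[-167.4,-104,0],0.8],[[0,0,-0.055],[-167.4,-104,40],0.8],[[0,0,-0.055],[-167.4,-104,80],0.8],[[0,0,-0.055],[-167.4,-104,120],0.8],[[0,0,-0.055],[-167.4,-104,160],0.8],[[0,0,-0.055],[-167.4,-104,185],0.8],[[0,0,-0.055],[-167.4,-104,195],0.8],[[0,0,-0.055],[-167.4,-104,195],0.8],[[0,0,-0.055],[-167.4,-104,195],0.8]]';python3 -m handwheel '[[[0,0,0],[0,0,3],0.8],[[0,0,0],[0,0,5],0.8],[[0,0,0],[0,0,5],0.8]]'|grep -E 'pos|ft'
```

```text
t: 43.25
eef_pos: [431.4, 153.2, 37.2]
eef_rot: [[0.996, 0.086, 0.001], [0.086, -0.996, 0.0], [0.001, -0.0, -1.0]]
ft_force: [0.6, -0.0, -2.2]
width: 39.5
grip_force: 49.8
eef_pos: [431.0, 153.2, 32.0]
ft_force: [-0.4, -0.8, -3.1]
```

```bash
python3 -m handwheel '[[[0,0,0],[0,0,1],0.8],[[0,0,0],[0,0,2],0.8],[[0,0,0],[0,0,2],0.8]]'|grep -E 'pos|ft';python3 -m handwheel '[[[0,0,0],[0,0,1],0.8],[[0,0,0],[0,0,1],0.8]]'|grep -E 'pos|ft'
```

```text
eef_pos: [430.8, 153.2, 29.6]
ft_force: [0.1, -0.3, -0.8]
eef_pos: [431.0, 153.3, 29.2]
ft_force: [-2.9, -0.2, 9.5]
```

```bash
python3 -m handwheel '[[[0,0,0],[0,0,0],0.6],[[0,0,0],[0,0,0],0.3],[[0,0,0],[0,0,0],0.3],[[0,0,0],[0,0,0],0.3],[[0,0,0],[0,0,-20],0.3],[[0,0,0],[0,0,-60],0.3],[[0,0,0],[0,0,-110],0.3],[[0,0,0],[0,0,-160],0.3],[[0,0,0],[0,0,-210],0.3],[[0,0,0],[0,0,-210],0.3],[[0,0,0],[0,0,-210],0.3]]'
python3 - <<'E'
from h import *
S,D=snap('scene','s14'),snap('side','d14')
for n,s,f,P in(('S',S,'scene0',{'beaker':(215,242),'jar':(264,272),'lamp':(256,157),'magnet':(250,208),'masses':(316,288),'bunsen':(344,298)}),('D',D,'side0',{'beaker':(423,250),'jar':(398,205),'lamp':(287,334),'magnet':(354,283),'stand':(378,345)})):
    a=load(f)['image'];d=np.abs(a.astype(int)-s['image']).max(2)
    for k,(u,v) in P.items():print(n,k,(d[v-15:v+15,u-15:u+15]>60).sum())
h=cv2.cvtColor(D['image'],cv2.COLOR_RGB2HSV);m=cv2.inRange(h,(0,190,70),(4,255,255));m[:,:180]=0;m[250:]=0
for c in cv2.findContours(m,0,2)[0]:
    if cv2.contourArea(c)>30:b=cv2.boundingRect(c);print('grip side',b)
print('exp grip',proj(D,(501,382,56)),proj(S,(501,382,56)))
h=cv2.cvtColor(S['image'],cv2.COLOR_RGB2HSV)
for f,s in(('S',S),('D',D)):
    h=cv2.cvtColor(s['image'],cv2.COLOR_RGB2HSV);m=cv2.inRange(h,(5,150,40),(17,255,255));m[:150]=0;m[230:]=0;m[:,:290]=0;m[:,350:]=0
    print([cv2.boundingRect(c) for c in cv2.findContours(m,0,2)[0] if cv2.contourArea(c)>4])
E
```

```text
t: 45.15
eef_pos: [430.9, 153.2, 239.3]
eef_rot: [[0.996, 0.086, 0.002], [0.086, -0.996, 0.0], [0.002, -0.0, -1.0]]
ft_force: [0.1, -0.3, -0.8]
width: 66.8
grip_force: 0.0
S beaker 0
S jar 0
S lamp 136
S magnet 1
S masses 0
S bunsen 16
D beaker 0
D jar 5
D lamp 0
D magnet 0
D stand 0
grip side (246, 152, 9, 18)
exp grip [250.06009374 159.91166511] [443.00911932 235.70379496]
[(319, 215, 10, 6)]
[(306, 191, 22, 24), (321, 179, 9, 10)]
```

```bash
python3 -c "
from rig import ticket
print(ticket.finish_job())"
```

```text
the job is handed in; nothing more can be done
None
```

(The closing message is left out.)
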